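# Stack the slit-lamp filters and hold the dry-storage case open

## Task

Get the slit-lamp filters ready to be put away: lay the green filter flat in the middle of the steel plate and the blue filter flat and centred on top of it, letting go of each. Then lift the lid of the white dry-storage case with the gripper to 60 degrees open and finish while still holding it steady there, so that a colleague can slide the plate in; the lid falls shut if released. Leave the yellow filter, dropper bottle, jar, occluder and ruler where they are.

Things in the scene. Friction and masses are not known exactly. Their poses are not given: they have to be found in the camera images.
- plate: loose flat round steel plate, 110 mm diameter, 8 mm thick, no rim, a grey circle of 64 mm marks its middle; origin at the centre of its underside, z up
- green_filter: slit-lamp filter in a round black mount with a green top face, a disc of 50 mm diameter and 16 mm thick, about 60 g, lying flat on the table with its green face up; origin at the centre of its underside, z up
- blue_filter: as the green filter, 50 mm diameter and 16 mm thick, but with a blue top face; origin at the centre of its underside, z up. The blue and green filters may start in either's place
- case: white dry-storage case standing fixed on the table, an open box 180 mm (x) by 220 mm (y) by 100 mm high with 6 mm walls, closed by a blue lid; origin at the centre of its underside, its own -x face (with a blue stripe) is the front and faces roughly towards the robot, z up; its place and yaw vary
- hinge (a point): middle of the lid's hinge line, on the case: 90 mm behind the case's centre (its +x) and 104 mm above the table; axes as the case, the hinge runs along the case's y
- lid_handle (a point): middle of the round bar of the black bow handle that stands on the lid's upper face near the front; axes turn with the lid, parallel to the case's when shut: x towards the hinge, z out of the lid's upper face. Bar 12 mm diameter, along the lid's y, 110 mm long between its two legs; 160 mm in front of the hinge line (lid's -x) and 50 mm above it along the lid's z, thus 46 mm clear above the panel's top to the bar's axis; turns with the lid
- lid (a joint): hinged blue lid of the case, a panel 185 mm (hinge line to front lip) by 224 mm by 8 mm, about 0.35 kg, the hinge line at its mid thickness. Value: opening angle of the lid in rad: 0 shut, grows as the front lip is lifted; 1.047 is 60 degrees, the stop is at 1.75. Weight and a spring shut it from any angle; holding it by the handle at 60 degrees takes about 3 N
- yellow_filter: bystander: spare filter like the others with a yellow top face, 50 mm diameter, 16 mm thick; origin at the centre of its underside
- drop_bottle: bystander: small eye-drop bottle, 32 mm diameter, 75 mm tall, red cap; origin at the centre of its underside
- prism_jar: bystander: glass jar with white cap, 60 mm diameter, 70 mm tall; origin at the centre of its underside
- occluder: bystander: flat black eye occluder, a 60 mm disc (centre 80 mm along its +x) on a 16 mm wide handle that ends at 65 mm along its -x, 6 mm thick; origin on its underside
- ruler: bystander: orange flat ruler, 30 by 150 (its y) by 5 mm; origin at the centre of its underside
Mind the look-alikes: they are no part of the job. What is meant by the plate is not purple, and is the smaller of those in its own colour.

How it is judged (in metres and radians):
On the way, in this order (a step that is already met when the one before it is completed fails the run):
1. the green filter lies flat and centred on the plate, released (horizontal distance between green_filter and plate below 0.012 m and z of green_filter in the frame of plate between 0.004 and 0.012 m and angle between green_filter's own z axis and vertical below 0.1 rad and linear speed of green_filter below 0.03 m/s and contact force between green_filter and the fingers below 0.1 N), for 0.2 s.
2. the blue filter lies flat and centred on the green one, released (all of step 1 and horizontal distance between blue_filter and green_filter below 0.012 m and z of blue_filter in the frame of green_filter between 0.012 and 0.02 m and angle between blue_filter's own z axis and vertical below 0.1 rad and linear speed of blue_filter below 0.03 m/s and contact force between blue_filter and the fingers below 0.1 N), for 0.2 s.
3. the gripper holds the lid at 60 degrees (value of joint lid between 0.925 and 1.17 rad and contact force between lid and the fingers above 0.8 N), for 0.3 s.
At the end, for the whole second after the job is handed in: Green filter flat on the plate within 12 mm of its middle, blue filter flat on the green one within 12 mm of its centre, both released and at rest; the lid is 60 degrees open within 7 degrees, still, held by the gripper's fingers (over 0.8 N) and by no loose thing (all of step 2 and all of step 3 and velocity of joint lid between -0.1 and 0.1 rad/s and contact force between lid and plate below 0.2 N and contact force between lid and green_filter below 0.2 N and contact force between lid and blue_filter below 0.2 N and contact force between lid and yellow_filter below 0.2 N and contact force between lid and drop_bottle below 0.2 N and contact force between lid and prism_jar below 0.2 N and contact force between lid and occluder below 0.2 N and contact force between lid and ruler below 0.2 N); the arm keeps its last pose, push and grip.
It fails at once if the yellow filter is disturbed (moved over 30 mm) (distance of yellow_filter from where it was at the start of the episode above 0.03 m).
It fails at once if the drop bottle is disturbed (moved over 30 mm) (distance of drop_bottle from where it was at the start of the episode above 0.03 m).
It fails at once if the prism jar is disturbed (moved over 30 mm) (distance of prism_jar from where it was at the start of the episode above 0.03 m).
It fails at once if the occluder is disturbed (moved over 30 mm) (distance of occluder from where it was at the start of the episode above 0.03 m).
It fails at once if the ruler is disturbed (moved over 30 mm) (distance of ruler from where it was at the start of the episode above 0.03 m).
It also fails if it takes over 61 s, if anything falls off the work surface, if the arm or the gripper's body presses on something with over 40 N, if the wrist force passes 120 N, or if a joint passes its speed limit or range.

## Robot

A 6-joint arm with a two-finger parallel gripper is mounted at the origin on the work surface. World frame = base frame: x ahead of the robot, y to its left, z up, the work surface at z = 0. Lengths are in m, angles in degrees, forces in N, time in s.
With the tool pointing down it reaches from about 0.25 to 0.725 m from the base axis. Payload 9.7 kg.
Tool frame: the origin (TCP) lies where the fingers leave the gripper's body, on its centre line; the fingertips stand 73 mm ahead of it and the grasp point (between the pads) lies 54 mm ahead of it; y points along the fingers, x is the direction in which the jaws open and shut, and the axes are right-handed (so a half turn about y gives the same grasp; the last joint's range is limited). The gripper opens to 85 mm and grips with 20 to 120 N. Pads are 22 mm wide; open, the fingers measure 114 mm over their backs; the gripper's body (76 mm by 85 mm) begins 54 mm behind the grasp point. The pads swing forward as they close: fully open they stand 13 mm farther back than shut.
Start: joints at [-76.089, 4.979, 10.078, 95.1, 0, 90], TCP at [0.132, -0.534, 0.304] pointing down, gripper open.
Joint ranges: [-179.16, 179.16], [-48.56, 103.87], [-65.8, 70.77], [-126.05, 130.52], [-82.76, 87.17], [-180, 180]. Speed limits (degrees/s): [127.2, 127.2, 147.25, 180, 180, 180].

## Interface

Orientations are given as [roll, pitch, yaw] about the fixed x, y, z axes, in that order (R = Rz(yaw) Ry(pitch) Rx(roll)).
In Python, from workcell import sensors, imaging, bot, models gives the robot as it stands.
- The arm moves only by the tool arm_command, never from a script. Its argument "rows" is one flat list of numbers, 7 for each row, row after row: the shift along the tool's x, y, z in cm, then the turn, a rotation vector about the tool's x, y, z in degrees, then the gripper's target within -1 to 1 (fully open at 1, half-way at 0, shut at -1). A call has 1 to 12 rows; each row is the pose to reach, as a shift and turn from the pose commanded when the call began, along the tool's axes at that moment; what a row does not reach only later rows make up. A row lasts 1/12 s, in which the tool goes at most 41.7 mm and 7.16 degrees, less where a joint would pass 70% of its speed; a pose out of reach is approached as far as the arm can. A call with a gripper value outside its range is refused whole. The fingers move at their own pace and stop on an object; "force" is the grip in N (left out, the last holds). Time passes only in rows, so rows that repeat a pose let the fingers close. It gives the time, the measured TCP pose, the force and the opening at its end, in the units of the state.
- sensors.get_obs(): the state, without advancing time (a new reading comes with each control period).
- imaging.camera(name): name is "scene" or "top" or "wrist"; returns a dict with "pixels" (400x640x3 uint8, blue, green, red), "z_map" (400x640 float32, m along the optical axis (not along the pixel's ray), 0 where there is no reading), "camera_matrix" (3x3 intrinsics, pixels), "world_from_camera" (4x4, takes a point from camera to world coordinates). Camera axes: x right, y up, looking along -z (the intrinsics and any distortion apply to the point x, -y, -z); pixel columns grow to the right and rows downward; lengths in m; the calibration is good to about 2 mm. The wrist camera is an equidistant fisheye: a pixel r from the principal point sees the ray r / f radians off the axis. A picture is of the moment at which its call begins.
- bot.job_done(): hands the job in, once; it reports no verdict.
Trained networks look in the newest picture that a camera, given by its name, has taken for a name from the list of things; names that differ only in an ending like _2 or _b are one class to them, and where a whole thing is asked for, a point or a joint stands for the part that bears it (a point fixed in the world has none). Each returns a list of dicts, best first, with "conf" (0 to 1); they miss things now and then, are a little off and sometimes report something else, mostly with a low value. They report only what shows in the picture. A call takes as long as a camera call. They do not tell look-alikes from the thing itself.
- models.search_frame(thing, camera): "extent" ([centre column, centre row, width, height] in pixels, round what is visible of it).
- models.spot_point(thing, camera): "location" ([column, row] in pixels: a listed point, or the origin of a listed thing).
The state is a dict: "time": time; "q": joint angles; "qd": joint speeds; "joint_efforts": joint torques, N m; "ee_pos": TCP position; "tcp_rot": TCP orientation; "wrist_force": force on the tool from outside, world axes, zero at the start; "torque": the same for the moment, N m; "opening": finger opening in m.
Only numpy, scipy, OpenCV 4.12 (cv2) and the standard library are available. Lean on these libraries where they do the work, as an engineer would, in place of code of your own. Each camera call takes 0.05 s, during which the arm holds its last target.

## Working session

There is one attempt and no reset: what is moved stays moved. The work goes in short steps, Python scripts to look and compute and a tool call to move; the robot and the scene stay as the last step left them, time stands still between calls to the robot, and variables do not carry over. Pictures are saved under pics/ and viewed, and the job is handed in when it is done.

Besides the shell and the picture viewer there is one more tool, called after "Request:" by a JSON object that holds its "op" and its "data". arm_command: Moves the arm, as the interface text tells. Its arguments: {"type":"object","properties":{"rows":{"type":"array","items":{"type":"number"}},"force":{"type":"number"}},"required":["rows"]}

```bash
ls; mkdir -p pics; cat > h.py <<'E'
import numpy as np, cv2
from workcell import sensors, imaging, bot, models
from scipy.spatial.transform import Rotation as R
def cap(n,f=None):
    c=imaging.camera(n)
    if f: cv2.imwrite('pics/'+f,c['pixels'])
    return c
def w(c,u,v,z=None):
    K=c['camera_matrix'];T=c['world_from_camera']
    d=c['z_map'][int(round(v)),int(round(u))] if z is None else z
    p=np.array([(u-K[0,2])/K[0,0]*d,-(v-K[1,2])/K[1,1]*d,-d,1])
    return (T@p)[:3]
def wplane(c,u,v,h):
    a=w(c,u,v,1.0);o=c['world_from_camera'][:3,3]
    return o+(a-o)*(h-o[2])/(a[2]-o[2])
def cloud(c):
    K=c['camera_matrix'];T=c['world_from_camera'];d=c['z_map']
    v,u=np.mgrid[:400,:640]
    P=np.stack([(u-K[0,2])/K[0,0]*d,-(v-K[1,2])/K[1,1]*d,-d],-1)
    return P@T[:3,:3].T+T[:3,3]
E
python3 - <<'E'
from h import *
print(sensors.get_obs())
for n in ['scene','top','wrist']:
    c=cap(n,n+'0.png'); print(n,c['camera_matrix'],c['world_from_camera'].round(3))
    np.savez('pics/'+n+'0.npz',**c)
    for t in ['plate','green_filter','blue_filter','yellow_filter','case','lid_handle','hinge','drop_bottle','prism_jar','occluder','ruler']:
        print(t,[(np.round(x['location'],1).tolist(),round(x['conf'],2)) for x in models.spot_point(t,n)[:4]])
E
```

```text
pics
{'time': 0.0, 'q': array([-7.60882230e+01,  5.01195058e+00,  1.00345023e+01,  9.51014279e+01,
        1.88686345e-03,  8.99992590e+01]), 'qd': array([-0.08538347, -0.10011074,  0.03237505,  0.06779024, -0.0710282 ,
        0.05469754]), 'joint_efforts': array([ 8.30710778e-04, -5.20391464e+01,  4.64801073e+01,  1.63178961e-02,
       -1.18132832e-05,  2.79661538e-05]), 'ee_pos': array([ 0.13220778, -0.53372724,  0.30317529]), 'tcp_rot': array([-8.99981121e+01,  7.88761510e-02, -7.60874820e+01]), 'wrist_force': array([ 0.84960398, -0.15139535, -0.91866825]), 'torque': array([-0.04955647,  0.02812541, -0.03831484]), 'opening': 0.08543118383885828}
scene [[475.51931282   0.         322.41408605]
 [  0.         475.51931282 199.22457499]
 [  0.           0.           1.        ]] [[-0.584 -0.669  0.459  1.229]
 [ 0.811 -0.486  0.325  0.547]
 [ 0.005  0.562  0.827  1.358]
 [ 0.     0.     0.     1.   ]]
plate [([310.9, 144.2], 0.96), ([297.0, 179.3], 0.79), ([295.8, 222.7], 0.61), ([360.5, 247.5], 0.39)]
green_filter [([256.7, 209.4], 0.54)]
blue_filter [([256.0, 153.9], 0.69), ([473
[... 854 characters left out ...]
0.52)]
case [([252.9, 206.1], 0.93), ([276.2, 129.6], 0.24)]
lid_handle [([256.1, 227.9], 0.7)]
hinge [([241.8, 176.4], 0.71)]
drop_bottle [([148.2, 233.5], 0.53)]
prism_jar [([442.5, 156.1], 0.69), ([254.1, 227.1], 0.64)]
occluder [([484.1, 217.5], 0.8)]
ruler [([275.8, 129.9], 0.8)]
wrist [[309.70691629   0.         316.14643009]
 [  0.         309.70691629 198.56527637]
 [  0.           0.           1.        ]] [[ 0.24   0.926  0.291  0.207]
 [-0.971  0.229  0.072 -0.516]
 [ 0.    -0.3    0.954  0.374]
 [ 0.     0.     0.     1.   ]]
plate [([99.0, 10.7], 0.57)]
green_filter []
blue_filter []
yellow_filter []
case []
lid_handle []
hinge []
drop_bottle []
prism_jar []
occluder []
ruler []
```

View pics/top0.png

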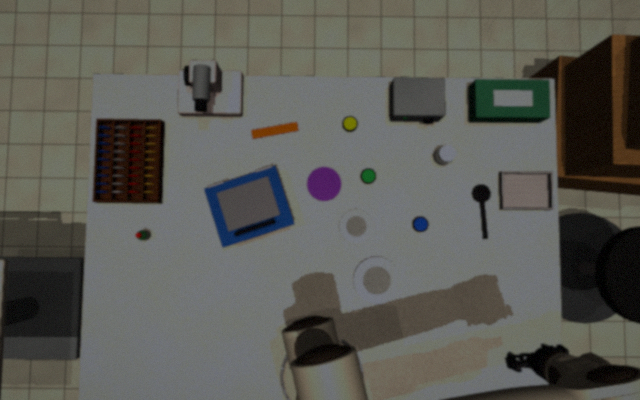

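View pics/scene0.png

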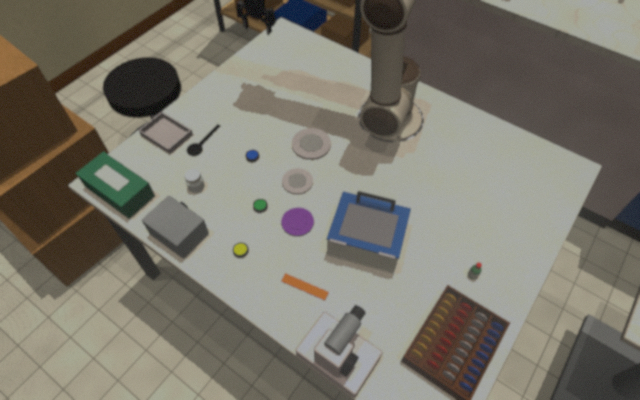

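Top view: the plate could be the purple disc at (323,183), the smaller pale disc at (355,225) or the larger pale disc at (376,279). By the description it is the smaller pale one at (355,225). The green filter is at (368,176), blue at (420,224), yellow at (350,124), and the case is at (250,205) with its handle at about (256,228). I'll check with a crop and measure.

```bash
python3 - <<'E'
from h import *
c=dict(np.load('pics/top0.npz'));im=c['pixels'];P=cloud(c)
cr=np.clip(im[100:300,190:450].astype(float)*1.4,0,255).astype(np.uint8)
cv2.imwrite('pics/crop0.png',cv2.resize(cr,None,fx=3,fy=3,interpolation=cv2.INTER_CUBIC))
hsv=cv2.cvtColor(im,cv2.COLOR_BGR2HSV)
print('tablez',np.median(P[150:290,320:330,2]))
def blob(u,v,m,h,name):
    n,l,s,ce=cv2.connectedComponentsWithStats(m.astype(np.uint8)); k=l[v,u]
    vv,uu=np.where(l==k); pts=np.array([wplane(c,a,b,h)[:2] for a,b in zip(uu,vv)])
    print(name,k,s[k],'ctr',wplane(c,*ce[k],h).round(4),'sz',np.ptp(pts,axis=0).round(3),'eqdia',2*np.sqrt(len(pts)*(1.632/515)**2/np.pi),'z',np.median(P[vv,uu,2]).round(4))
    return pts
S=hsv[...,1]>100
print(hsv[176,368],hsv[224,420],hsv[124,350],hsv[225,355],hsv[212,355],hsv[260,330],hsv[214,345])
for n,u,v in [('g',368,176),('b',420,224),('y',350,124)]: blob(u,v,S,.016,n)
# plate via depth
Z=P[...,2]
for n,u,v in [('small',355,224),('big',376,279),('purple',323,183)]:
    sub=Z[v-2:v+3,u-2:u+3]; print(n,np.median(sub))
    print(Z[v,u-30:u+31:3].round(4))
for t in [( 'handle',256,228)]:
    print(Z[215:245,256].round(3))
lid=(Z>0.095)&(Z<0.2); lid[:, :190]=0;lid[:,310:]=0;lid[:150]=0;lid[260:]=0
vv,uu=np.where(lid); pts=P[vv,uu]; 
r=cv2.minAreaRect(pts[:,:2].astype(np.float32));print('lid',r,cv2.boxPoints(r),np.median(pts[:,2]))
hm=pts[pts[:,2]>0.135];r=cv2.minAreaRect(hm[:,:2].astype(np.float32));print('handle',len(hm),r,np.median(hm,0),hm.max(0))
E
```

```text
tablez 0.00092575154891128
[ 67 206  94] [110 225 110] [ 31 244 118] [27 25 92] [ 83   9 118] [ 53   9 118] [ 70   7 117]
g 16 [362 169  13  14 148] ctr [ 0.6197 -0.1408  0.016 ] sz [0.041 0.038] eqdia 0.04350096011140505 z 0.0148
b 30 [413 217  15  14 162] ctr [ 0.4695 -0.3049  0.016 ] sz [0.041 0.044] eqdia 0.045511955064359164 z 0.0157
y 7 [343 117  14  14 160] ctr [ 0.7866 -0.082   0.016 ] sz [0.042 0.041] eqdia 0.04523014458347685 z 0.0156
small 0.007655019902757854
[-0.0094 -0.0041 -0.0006  0.0006 -0.0046  0.0073  0.0071  0.0083 -0.0024
  0.0154  0.009   0.0153  0.0081  0.0091  0.0068  0.0078 -0.0064 -0.001
  0.0023 -0.0006 -0.0045]
big 0.010452476671666044
[-0.0036 -0.0064  0.0001  0.0084  0.0132  0.0069  0.013   0.0105  0.0181
  0.0094  0.0067  0.0135  0.0078  0.0116  0.011   0.0083  0.0059  0.0145
 -0.0007  0.0021  0.0037]
purple 0.009022517810284514
[ 0.0006  0.0044  0.0048  0.0002  0.0044  0.0054  0.0051 -0.0003  0.0025
  0.0089  0.009   0.0151  0.003   0.0149  0.0147  0.0035 -0.0041  0.0038
 -0.0029 -0.0059 -0.0089]
[ 0.111  0.113  0.117  0.106  0.109  0.103  0.106  0.103  0.105  0.113
  0.158  0.159  0.153  0.157  0.112  0.108  0.104  0.111  0.104  0.111
  0.112  0.099 -0.003 -0.     0.    -0.004  0.    -0.002  0.008 -0.001]
lid ((0.518336296081543, 0.22451287508010864), (0.19034619629383087, 0.2243064045906067), 18.994674682617188) [[0.39184183 0.29958224]
 [0.46484917 0.08748958]
 [0.64483076 0.1494435 ]
 [0.5718234  0.36153618]] 0.10758657543657346
handle 176 ((0.45201659202575684, 0.2002948373556137), (0.011775660328567028, 0.1191636249423027), 19.08527183532715) [0.45213583 0.20006995 0.15703081] [0.47577081 0.25724852 0.16475683]
```

View pics/crop0.png

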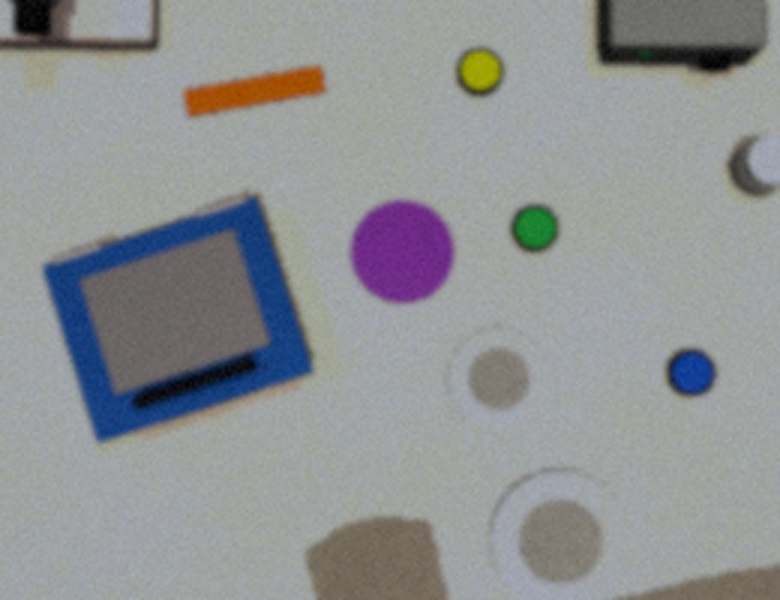

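The crop settles it: the smaller pale disc with the grey centre mark, at crop (498,377), which is top pixel (356,226). Green sits at crop (535,228) and blue at (691,372).

```bash
cat >> h.py <<'E'
def goto(p,yaw,tilt=0):
    o=sensors.get_obs(); R0=R.from_euler('xyz',o['tcp_rot'],degrees=True)
    R1=R.from_euler('z',yaw,degrees=True)*R.from_euler('x',-90,degrees=True)
    if tilt: R1=R1*R.from_euler('z',tilt,degrees=True)
    s=R0.inv().apply(np.array(p)-o['ee_pos'])*100
    r=(R0.inv()*R1).as_rotvec(degrees=True)
    print('t',o['time'],'ee',o['ee_pos'].round(4),o['tcp_rot'].round(2),'open',o['opening'],'| shift cm',s.round(2),'rot',r.round(2))
def disc(c,u,v,h,rad=25,mode='mark'):
    pass
E
python3 - <<'E'
from h import *
c=dict(np.load('pics/top0.npz'));im=c['pixels']
g=cv2.GaussianBlur(im,(3,3),0)[...,2]
for n,u,v,rr in [('small',356,226,28),('big',376,279,32)]:
    m=np.zeros(g.shape,np.uint8); a=(g[v-rr:v+rr,u-rr:u+rr]<105).astype(np.uint8)
    m[v-rr:v+rr,u-rr:u+rr]=a
    k,l,s,ce=cv2.connectedComponentsWithStats(m); i=l[v,u]
    print(n,s[i],ce[i],wplane(c,*ce[i],.008),'dia',2*np.sqrt(s[i][4]/np.pi)*1.632/515)
s=dict(np.load('pics/scene0.npz'))
for n,u,v,h in [('plate',297,181,.008),('g',260.5,205,.016),('b',252.5,155,.016),('y',240.5,249.5,.016)]: print(n,wplane(s,u,v,h))
goto([.62,-.141,.25],-13)
E
```

```text
small [346 216  21  20 332] [355.78313253 225.68373494] [ 0.46153139 -0.10350267  0.008     ] dia 0.06515339136616458
big [363 266  28  28 619] [376.34410339 279.90306947] [ 0.2930782  -0.16819099  0.008     ] dia 0.08896379674575265
plate [ 0.46894875 -0.10169761  0.008     ]
g [ 0.62598598 -0.13637001  0.016     ]
b [ 0.47532935 -0.30040192  0.016     ]
y [ 0.79379531 -0.07855542  0.016     ]
t 1.8 ee [ 0.1322 -0.5339  0.3039] [-90.    -0.   -76.09] open 0.08503992522381275 | shift cm [-26.41   5.39  56.79] rot [  0.   -63.09  -0.  ]
```

View pics/wrist0.png

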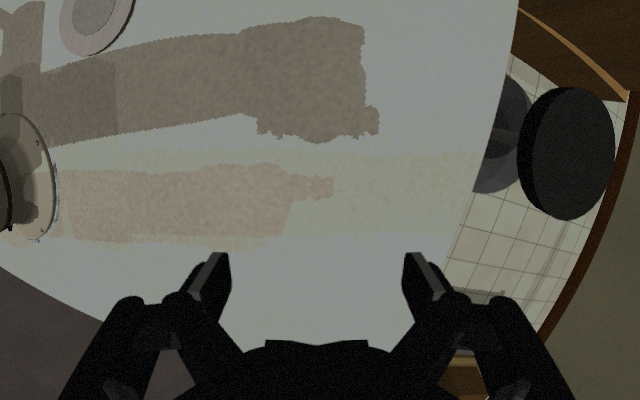

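Request:
{"op": "arm_command", "data": {"rows": [-26.4,7.4,56.8,0,-63.1,0,0.18,-26.4,7.4,56.8,0,-63.1,0,0.18,-26.4,7.4,56.8,0,-63.1,0,0.18,-26.4,7.4,56.8,0,-63.1,0,0.18,-26.4,7.4,56.8,0,-63.1,0,0.18,-26.4,7.4,56.8,0,-63.1,0,0.18,-26.4,7.4,56.8,0,-63.1,0,0.18,-26.4,7.4,56.8,0,-63.1,0,0.18,-26.4,7.4,56.8,0,-63.1,0,0.18,-26.4,7.4,56.8,0,-63.1,0,0.18,-26.4,7.4,56.8,0,-63.1,0,0.18,-26.4,7.4,56.8,0,-63.1,0,0.18], "force": 40}}

```text
time: 2.8
ee_pos: [0.5203, -0.2207, 0.2452]
tcp_rot: [-90.0, -0.0, -13.0]
wrist_force: [-0.4, -0.9, 0.3]
opening: 0.0502
```

```bash
python3 - <<'E'
from h import *
goto([.62,-.141,.23],-13)
E
```

```text
t 2.8 ee [ 0.5203 -0.2207  0.2452] [-9.001e+01 -3.000e-02 -1.298e+01] open 0.05020676489032175 | shift cm [ 7.92  1.52 10.01] rot [0.01 0.02 0.03]
```

Request:
{"op": "arm_command", "data": {"rows": [4,0.8,5,0,0,0,0.18,7.9,1.5,10,0,0,0,0.18,7.9,1.5,10,0,0,0,0.18,7.9,1.5,10,0,0,0,0.18,7.9,1.5,10,0,0,0,0.18,7.9,1.5,10,0,0,0,0.18,7.9,1.5,10,0,0,0,0.18]}}

```text
time: 3.38
ee_pos: [0.6178, -0.1436, 0.2307]
tcp_rot: [-90.0, -0.0, -13.0]
wrist_force: [-0.7, -0.7, 0.7]
opening: 0.0508
```

```bash
cat >> h.py <<'E'
def fcloud(c):
    K=c['camera_matrix'];T=c['world_from_camera'];d=c['z_map']
    v,u=np.mgrid[:400,:640]
    a=(u-K[0,2])/K[0,0];b=(v-K[1,2])/K[1,1];r=np.hypot(a,b)+1e-9
    # z_map is along optical axis
    t=np.tan(np.minimum(r,1.5))/r
    P=np.stack([a*t*d,-b*t*d,-d],-1)
    return P@T[:3,:3].T+T[:3,3]
def fplane(c,u,v,h):
    K=c['camera_matrix'];T=c['world_from_camera']
    a=(u-K[0,2])/K[0,0];b=(v-K[1,2])/K[1,1];r=np.hypot(a,b)+1e-9
    D=T[:3,:3]@np.array([a/r*np.sin(r),-b/r*np.sin(r),-np.cos(r)]);o=T[:3,3]
    return o+D*(h-o[2])/D[2]
def colmask(im,h0,h1,smin=110):
    h=cv2.cvtColor(im,cv2.COLOR_BGR2HSV)
    return ((h[...,0]>=h0)&(h[...,0]<=h1)&(h[...,1]>smin)&(h[...,2]>40)).astype(np.uint8)
def fblob(c,m,h):
    n,l,s,ce=cv2.connectedComponentsWithStats(m);i=1+np.argmax(s[1:,4])
    vv,uu=np.where(l==i)
    cs,_=cv2.findContours((l==i).astype(np.uint8),0,1)
    k=max(cs,key=cv2.contourArea)[:,0]
    q=np.array([fplane(c,a,b,h)[:2] for a,b in k])
    (x,y),rad=cv2.minEnclosingCircle((q).astype(np.float32))
    P=np.array([fplane(c,a,b,h)[:2] for a,b in zip(uu,vv)])
    e=cv2.fitEllipse(q.astype(np.float32)*1000)
    print('blob',s[i],'enc',x,y,'d',2*rad,'ell',np.round(e[0],1),np.round(e[1],1),'z',np.median(fcloud(c)[vv,uu,2]))
E
python3 - <<'E'
from h import *
c=cap('wrist','w1.png');np.savez('pics/w1.npz',**c)
o=sensors.get_obs();print(o['ee_pos'],o['opening'])
fblob(c,colmask(c['pixels'],50,85),.016)
P=fcloud(c)
near=(P[...,2]>0.12)&(c['z_map']>0)&(c['z_map']<.3)
T=R.from_euler('xyz',o['tcp_rot'],degrees=True).inv()
Q=T.apply(P[near]-o['ee_pos'])
for s in (-1,1):
    k=(Q[:,0]*s>0)&(Q[:,0]*s<.07)&(np.abs(Q[:,2])<.03); print(len(Q[k]),'y max',np.percentile(Q[k,1],[50,95,99,100]), Q[k][Q[k,1]>np.percentile(Q[k,1],95)].mean(0))
E
```

```text
[ 0.61768027 -0.14385057  0.2309306 ] 0.05029741184804429
blob [ 299  162   45   44 1538] enc 0.6233163475990295 -0.14355729520320892 d 0.043456483632326126 ell [ 623.3 -143.3] [41.8 42.1] z 0.016510465689948267
19791 y max [-0.00835385  0.04252219  0.06046751  0.07038686] [-0.02816625  0.05370079  0.00499506]
20019 y max [-0.00850024  0.04290645  0.060839    0.06954223] [0.0293226  0.05385418 0.00476366]
```

View pics/w1.png

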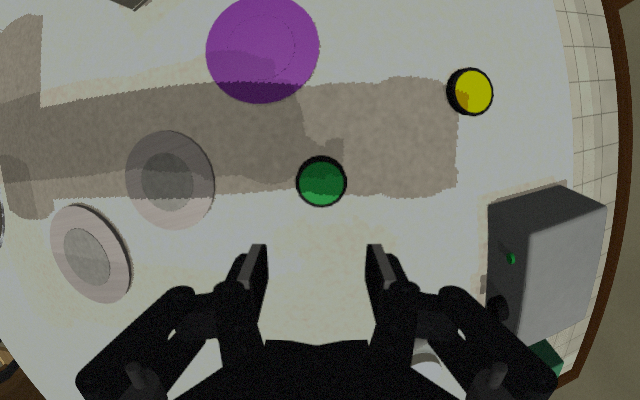

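```bash
python3 - <<'E'
from h import *
c=dict(np.load('pics/w1.npz'));im=cv2.GaussianBlur(c['pixels'],(5,5),0)
g=im.mean(2);m=np.zeros((400,640),np.uint8)
print(g[181,120:225:4].round())
m[140:220,130:205]=(g[140:220,130:205]<105);
for th in (85,95,105,115):
    m[:]=0;m[140:225,125:215]=(g[140:225,125:215]<th)
    n,l,s,ce=cv2.connectedComponentsWithStats(m)
    if n>1: i=1+np.argmax(s[1:,4]);print(th,s[i])
goto([.6225,-.143,.076],-13)
E
```

```text
[124. 118. 100. 102. 102.  96.  88.  85.  84.  88.  86.  86.  84.  86.
  87.  86.  84.  86.  87. 101. 101. 100.  97.  84. 113. 124. 123.]
85 [ 128  140   87   52 1876]
95 [ 126  140   89   59 3936]
105 [ 125  140   90   59 5105]
115 [ 125  140   90   60 5223]
t 3.4333 ee [ 0.6177 -0.1439  0.2309] [-9.001e+01 -4.000e-02 -1.307e+01] open 0.05029741184804429 | shift cm [ 0.44 15.49  0.19] rot [ 0.01 -0.07  0.04]
```

Descend with the jaws at about 75 mm, let it settle, then close.

Request:
{"op": "arm_command", "data": {"rows": [0.4,2,0.2,0,0,0,0.76,0.4,5,0.2,0,0,0,0.76,0.4,8,0.2,0,0,0,0.76,0.4,11,0.2,0,0,0,0.76,0.4,13,0.2,0,0,0,0.76,0.4,14.5,0.2,0,0,0,0.76,0.4,15.3,0.2,0,0,0,0.76,0.4,15.5,0.2,0,0,0,0.76,0.4,15.5,0.2,0,0,0,0.76,0.4,15.5,0.2,0,0,0,0.76]}}

```text
time: 4.27
ee_pos: [0.6232, -0.1423, 0.0768]
tcp_rot: [-90.0, -0.1, -13.0]
wrist_force: [0.1, -1.0, 0.4]
opening: 0.0755
```

Request:
{"op": "arm_command", "data": {"rows": [0,0,0,0,0,0,0,0,0,0,0,0,0,0,0,0,0,0,0,0,0,0,0,0,0,0,0,0,0,0,0,0,0,0,-0.2,0,0,0,0,0,0,-0.2,0,0,0,0,0,0,-0.2], "force": 30}}

```text
time: 4.85
ee_pos: [0.6233, -0.1419, 0.0767]
tcp_rot: [-90.0, -0.1, -13.0]
wrist_force: [-1.6, -0.4, 5.9]
opening: 0.0486
```

Request:
{"op": "arm_command", "data": {"rows": [0,-0.5,0,0,0,0,-0.2,0,-2,0,0,0,0,-0.2,0,-5,0,0,0,0,-0.2,0,-8,0,0,0,0,-0.2,0,-8,0,0,0,0,-0.2,0,-8,0,0,0,0,-0.2,0,-8,0,0,0,0,-0.2]}}

```text
time: 5.43
ee_pos: [0.6228, -0.1416, 0.1551]
tcp_rot: [-90.0, -0.0, -13.0]
wrist_force: [0.4, 0.3, -1.3]
opening: 0.0487
```

```bash
python3 - <<'E'
from h import *
c=cap('wrist','w2.png');np.savez('pics/w2.npz',**c)
o=sensors.get_obs()
P=fcloud(c);m=colmask(c['pixels'],50,85);m[:, :200]=0;m[:,450:]=0
v,u=np.where(m>0);z=np.median(P[v,u,2]);print('z',z,'rel',o['ee_pos'][2]-z)
fblob(c,m,z)
goto([.4625,-.1035,.157],-13)
E
```

```text
z 0.09488033196019027 rel 0.05940690578153526
blob [ 273  230   87   75 5062] enc 0.6229678392410278 -0.14278994500637054 d 0.04265395551919937 ell [ 623.1 -142.7] [41.7 41.8] z 0.09488033196019027
t 5.4833 ee [ 0.6224 -0.1416  0.1543] [-9.000e+01  8.000e-02 -1.299e+01] open 0.04873059489458911 | shift cm [-16.44  -0.25   0.12] rot [-0.    0.01 -0.08]
```

View pics/w2.png

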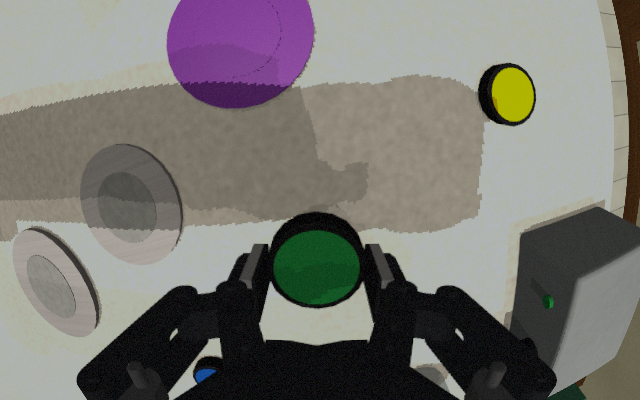

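Request:
{"op": "arm_command", "data": {"rows": [-3,-1,-1.5,0,0,0,-0.2,-6,-2,-3,0,0,0,-0.2,-9,-3,-4.5,0,0,0,-0.2,-12,-4,-6,0,0,0,-0.2,-14.5,-4.5,-7,0,0,0,-0.2,-16.4,-4.5,-7.9,0,0,0,-0.2,-16.4,-4.5,-7.9,0,0,0,-0.2,-16.4,-4.5,-7.9,0,0,0,-0.2,-16.4,-4.5,-7.9,0,0,0,-0.2]}}

```text
time: 6.23
ee_pos: [0.4453, -0.1818, 0.1995]
tcp_rot: [-90.0, 0.0, -13.0]
wrist_force: [0.4, 0.2, -0.5]
opening: 0.0482
```

```bash
python3 - <<'E'
from h import *
c=cap('wrist','w3.png');np.savez('pics/w3.npz',**c)
goto([.4625,-.1035,.157],-13)
t=cap('top','t3.png');np.savez('pics/t3.npz',**t)
E
```

```text
t 6.2833 ee [ 0.4456 -0.1817  0.1995] [-8.998e+01  5.000e-02 -1.298e+01] open 0.04813090942579791 | shift cm [-0.11  4.25  8.  ] rot [-0.02  0.02 -0.05]
```

View pics/w3.png

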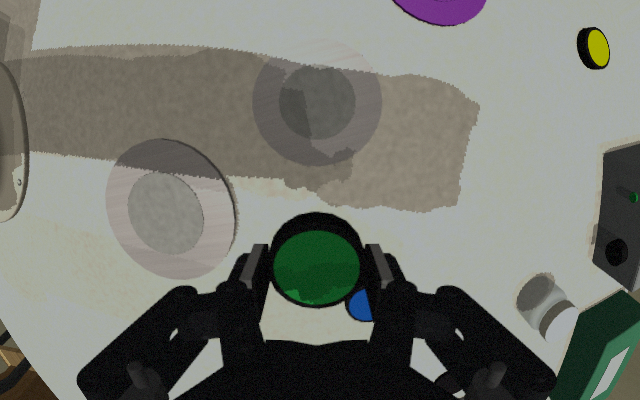

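```bash
python3 - <<'E'
from h import *
c=dict(np.load('pics/w3.npz'));im=cv2.GaussianBlur(c['pixels'],(5,5),0).astype(float)
b,g,r=im[...,0],im[...,1],im[...,2]
for (u,v) in [(265,100),(317,60),(365,120),(317,100),(285,100),(230,100),(400,100),(317,20),(317,175)]: print((u,v),im[v,u].round(),(b/g)[v,u].round(3),(r/g)[v,u].round(3))
x=np.clip((b/g-0.7)/0.5*255,0,255).astype(np.uint8)
cv2.imwrite('pics/ratio.png',np.hstack([x[0:220,180:480]]*1))
# plate outline test: score circles with projected 55mm and 32mm radius
def proj(c,P):
    K=c['camera_matrix'];T=c['world_from_camera'];q=(P-T[:3,3])@T[:3,:3]
    th=np.arctan2(np.hypot(q[:,0],q[:,1]),-q[:,2]);ph=np.arctan2(-q[:,1],q[:,0])
    return K[0,2]+K[0,0]*th*np.cos(ph),K[1,2]+K[1,1]*th*np.sin(ph)
a=np.linspace(0,2*np.pi,120,endpoint=False)
rg=(b/g)
gray=im.mean(2)
from scipy.ndimage import map_coordinates as mc
def ring(F,x,y,rad):
    u,v=proj(c,np.c_[x+rad*np.cos(a),y+rad*np.sin(a),np.full(a.shape,.008)]);return mc(F,[v,u],order=1)
best=[]
for x_ in np.arange(.450,.476,.001):
  for y_ in np.arange(-.118,-.09,.001):
    s1=np.median(ring(rg,x_,y_,.052)-ring(rg,x_,y_,.058))
    s1m=np.mean(ring(rg,x_,y_,.052)-ring(rg,x_,y_,.058))
    d=ring(gray,x_,y_,.035)-ring(gray,x_,y_,.029)
    best.append((s1m,np.mean(np.clip(d,-20,20)),x_,y_))
B=np.array(best);print('chroma',B[np.argsort(-abs(B[:,0]))[:5]].round(4));print('mark',B[np.argsort(-B[:,1])[:5]].round(4))
E
```

```text
(265, 100) [89. 92. 97.] 0.967 1.054
(317, 60) [168. 171. 167.] 0.982 0.977
(365, 120) [107. 111. 117.] 0.964 1.054
(317, 100) [86. 92. 93.] 0.935 1.011
(285, 100) [74. 79. 80.] 0.937 1.013
(230, 100) [ 95. 107. 113.] 0.888 1.056
(400, 100) [116. 130. 136.] 0.892 1.046
(317, 20) [166. 172. 167.] 0.965 0.971
(317, 175) [ 96. 108. 114.] 0.889 1.056
chroma [[ 0.0436 17.1199  0.464  -0.105 ]
 [ 0.0432 16.6283  0.465  -0.104 ]
 [ 0.0429 16.7926  0.464  -0.104 ]
 [ 0.0428 17.1642  0.464  -0.106 ]
 [ 0.0426 16.8151  0.463  -0.106 ]]
mark [[ 0.0414 17.2463  0.465  -0.106 ]
 [ 0.0428 17.1642  0.464  -0.106 ]
 [ 0.0436 17.1199  0.464  -0.105 ]
 [ 0.0425 17.1022  0.465  -0.105 ]
 [ 0.0411 17.05    0.464  -0.107 ]]
```

View pics/ratio.png

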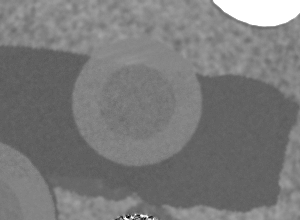

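The wrist image shows the plate at (317,102), giving a centre of (0.464,-0.1055), consistent with the top camera to within 3 mm.

```bash
python3 - <<'E'
from h import *
goto([.4634,-.1044,.0852],-13)
E
```

```text
t 6.3333 ee [ 0.4457 -0.1816  0.1995] [-8.998e+01  6.000e-02 -1.296e+01] open 0.04819073174983408 | shift cm [ 0.   11.43  7.92] rot [-0.02  0.04 -0.06]
```

Request:
{"op": "arm_command", "data": {"rows": [0,0,2.5,0,0,0,-0.2,0,1,5,0,0,0,-0.2,0,3,7,0,0,0,-0.2,0,6,7.9,0,0,0,-0.2,0,8.5,7.9,0,0,0,-0.2,0,10,7.9,0,0,0,-0.2,0,10.8,7.9,0,0,0,-0.2,0,11.2,7.9,0,0,0,-0.2,0,11.4,7.9,0,0,0,-0.2,0,11.4,7.9,0,0,0,-0.2,0,11.4,7.9,0,0,0,-0.2]}}

```text
time: 7.25
ee_pos: [0.4636, -0.1051, 0.0872]
tcp_rot: [-90.0, -0.1, -13.0]
wrist_force: [0.3, 0.0, 0.2]
opening: 0.0486
```

```bash
python3 - <<'E'
from h import *
goto([.4634,-.1044,.0849],-13)
print(sensors.get_obs()['wrist_force'])
E
```

```text
t 7.25 ee [ 0.4636 -0.1051  0.0872] [-9.0e+01 -8.0e-02 -1.3e+01] open 0.048591557731722114 | shift cm [-0.03  0.23  0.06] rot [-0.   -0.    0.08]
[0.33269823 0.03687706 0.22273135]
```

Request:
{"op": "arm_command", "data": {"rows": [0,0.1,0.05,0,0,0,-0.2,0,0.2,0.05,0,0,0,-0.2,0,0.2,0.05,0,0,0,-0.2,0,0.2,0.05,0,0,0,-0.2]}}

```text
time: 7.58
ee_pos: [0.4635, -0.1045, 0.0847]
tcp_rot: [-90.0, -0.1, -13.0]
wrist_force: [0.4, -0.3, 1.7]
opening: 0.0481
```

```bash
python3 - <<'E'
from h import *
goto([.4634,-.1044,.0849],-13)
print(sensors.get_obs()['wrist_force'])
E
```

```text
t 7.5833 ee [ 0.4635 -0.1045  0.0847] [-9.000e+01 -7.000e-02 -1.299e+01] open 0.04805291292543868 | shift cm [-0.01 -0.02  0.01] rot [0.   0.01 0.07]
[ 0.4373473  -0.2706425   1.69816661]
```

Touching, at 1.7 N. Open, retreat up, then back away so the camera can see it.

Request:
{"op": "arm_command", "data": {"rows": [0,0,0,0,0,0,0.3,0,0,0,0,0,0,0.6,0,0,0,0,0,0,0.76,0,0,0,0,0,0,0.76,0,-1,0,0,0,0,0.76,0,-3,0,0,0,0,0.76,0,-6,0,0,0,0,0.76,0,-9,0,0,0,0,0.76,0,-12,0,0,0,0,0.76,0,-12,-2,0,0,0,0.76,0,-12,-2,0,0,0,0.76,0,-12,-2,0,0,0,0.76]}}

```text
time: 8.58
ee_pos: [0.4586, -0.1242, 0.2049]
tcp_rot: [-90.0, -0.0, -13.1]
wrist_force: [-0.5, 0.2, -0.5]
opening: 0.0753
```

```bash
cat >> h.py <<'E'
from scipy.ndimage import map_coordinates as mc
def proj(c,P):
    K=c['camera_matrix'];T=c['world_from_camera'];q=(P-T[:3,3])@T[:3,:3]
    th=np.arctan2(np.hypot(q[:,0],q[:,1]),-q[:,2]);ph=np.arctan2(-q[:,1],q[:,0])
    return K[0,2]+K[0,0]*th*np.cos(ph),K[1,2]+K[1,1]*th*np.sin(ph)
def plate(c,x0,y0):
    a=np.linspace(0,2*np.pi,120,endpoint=False)
    im=cv2.GaussianBlur(c['pixels'],(5,5),0).astype(float);F=im[...,0]/np.maximum(im[...,1],1)
    def ring(x,y,rad):
        u,v=proj(c,np.c_[x+rad*np.cos(a),y+rad*np.sin(a),np.full(a.shape,.008)]);return mc(F,[v,u],order=1)
    B=[(np.mean(np.clip(ring(x,y,.052)-ring(x,y,.058),-.1,.1)),x,y) for x in np.arange(x0-.012,x0+.012,.001) for y in np.arange(y0-.012,y0+.012,.001)]
    B=np.array(B);print('plate',B[np.argsort(-B[:,0])[:3]].round(4))
E
python3 - <<'E'
from h import *
c=cap('wrist','w4.png');np.savez('pics/w4.npz',**c)
fblob(c,colmask(c['pixels'],50,85),.024); plate(c,.464,-.1055)
goto([.47,-.304,.2],-33)
E
```

```text
blob [ 291  148   51   50 1978] enc 0.46393775939941406 -0.1058783009648323 d 0.0429178848862648 ell [ 463.8 -105.8] [41.3 41.7] z 0.02454250899583671
plate [[ 0.0409  0.463  -0.1075]
 [ 0.0403  0.464  -0.1075]
 [ 0.0403  0.464  -0.1065]]
t 8.6333 ee [ 0.4584 -0.1239  0.2042] [-8.999e+01  2.000e-02 -1.304e+01] open 0.07490658713389453 | shift cm [  5.19   0.42 -17.29] rot [-1.000e-02  1.996e+01 -2.000e-02]
```

View pics/w4.png

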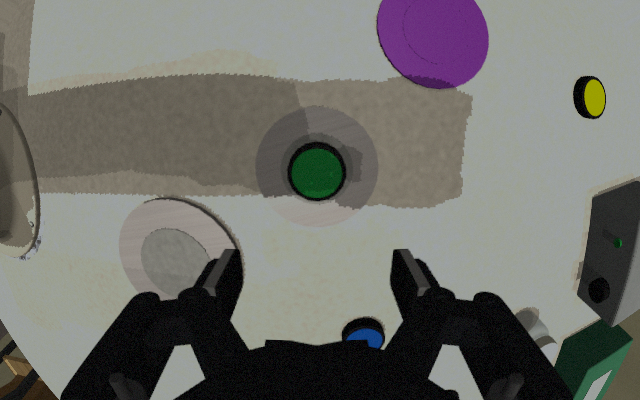

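Green lies flat on the plate, seen at (317,172). It is within about 2 mm of centre and its top is at z = 24.5 mm. On to blue.

Request:
{"op": "arm_command", "data": {"rows": [1.5,0.4,-4,0,5,0,0.76,3,0.4,-8,0,12,0,0.76,4,0.4,-12,0,19,0,0.76,5.2,0.4,-15.5,0,20,0,0.76,5.2,0.4,-17.3,0,20,0,0.76,5.2,0.4,-17.3,0,20,0,0.76,5.2,0.4,-17.3,0,20,0,0.76,5.2,0.4,-17.3,0,20,0,0.76]}}

```text
time: 9.3
ee_pos: [0.4703, -0.3032, 0.1996]
tcp_rot: [-90.0, 0.1, -33.0]
wrist_force: [0.2, 1.1, -0.1]
opening: 0.0749
```

```bash
python3 - <<'E'
from h import *
c=cap('wrist','w5.png');np.savez('pics/w5.npz',**c)
fblob(c,colmask(c['pixels'],100,125,150),.016)
goto([.47,-.304,.0765],-33)
E
```

```text
blob [ 295  174   50   48 1839] enc 0.4719935655593872 -0.30747362971305847 d 0.04312675818800926 ell [ 472.  -307.4] [41.6 41.9] z 0.016513039261336848
t 9.35 ee [ 0.4705 -0.303   0.1999] [-8.999e+01  5.000e-02 -3.293e+01] open 0.07479393417438712 | shift cm [ 0.03 12.34 -0.12] rot [-0.01  0.07 -0.05]
```

View pics/w5.png

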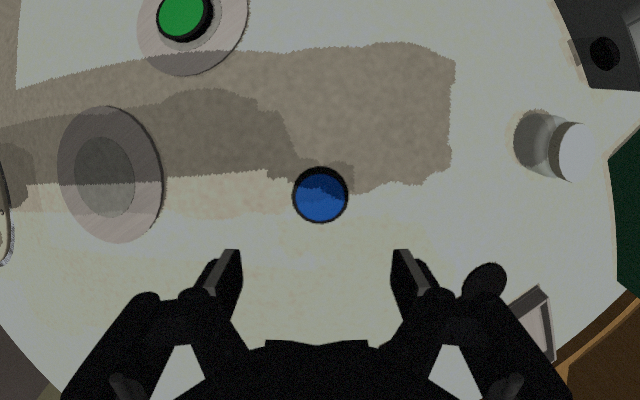

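Request:
{"op": "arm_command", "data": {"rows": [0.3,2,-0.2,0,0,0,0.76,0.3,5,-0.2,0,0,0,0.76,0.3,8,-0.2,0,0,0,0.76,0.3,10,-0.2,0,0,0,0.76,0.3,11.5,-0.2,0,0,0,0.76,0.3,12.3,-0.2,0,0,0,0.76,0.3,12.3,-0.2,0,0,0,0.76,0.3,12.3,-0.2,0,0,0,0.76,0.3,12.3,-0.2,0,0,0,0.2,0.3,12.3,-0.2,0,0,0,0,0.3,12.3,-0.2,0,0,0,-0.2,0.3,12.3,-0.2,0,0,0,-0.2]}}

```text
time: 10.35
ee_pos: [0.4724, -0.3077, 0.0789]
tcp_rot: [-90.0, -0.1, -33.0]
wrist_force: [-0.6, 2.0, 6.3]
opening: 0.0486
```

Request:
{"op": "arm_command", "data": {"rows": [0,0,0,0,0,0,-0.2,0,0,0,0,0,0,-0.2,0,0,0,0,0,0,-0.2,0,0,0,0,0,0,-0.2]}}

```text
time: 10.68
ee_pos: [0.4724, -0.3077, 0.079]
tcp_rot: [-90.0, -0.1, -33.0]
wrist_force: [-1.0, 1.9, 4.6]
opening: 0.0481
```

Request:
{"op": "arm_command", "data": {"rows": [0,-0.5,0,0,0,0,-0.2,0,-2,0,0,0,0,-0.2,0,-5,0,0,0,0,-0.2,0,-8,0,0,0,0,-0.2,-3,-10,2,0,0,0,-0.2,-6,-12,4,0,0,0,-0.2,-9,-12,6,0,0,0,-0.2,-11,-12,8,0,0,0,-0.2,-11.7,-12,8.5,0,0,0,-0.2,-11.7,-12,8.5,0,0,0,-0.2,-11.7,-12,8.5,0,0,0,-0.2,-11.7,-12,8.5,0,0,0,-0.2]}}

```text
time: 11.68
ee_pos: [0.4204, -0.1732, 0.1974]
tcp_rot: [-90.0, -0.0, -33.0]
wrist_force: [0.4, -0.7, -0.2]
opening: 0.0484
```

```bash
python3 - <<'E'
from h import *
c=cap('wrist','w6.png');np.savez('pics/w6.npz',**c)
o=sensors.get_obs()
P=fcloud(c);m=colmask(c['pixels'],100,125,130);m[:, :200]=0;m[:,450:]=0
v,u=np.where(m>0);z=np.median(P[v,u,2]);print('z',z,'rel',o['ee_pos'][2]-z)
fblob(c,m,z)
# tilt
A=P[v,u];k=abs(A[:,2]-z)<.01;A=A[k];print('plane',np.linalg.lstsq(np.c_[A[:,:2],np.ones(len(A))],A[:,2],rcond=None)[0])
fblob(c,colmask(c['pixels'],50,85),.024); plate(c,.464,-.1055)
goto([.464,-.1055,.2],-33)
E
```

```text
z 0.13493333202480434 rel 0.0622843271380954
blob [ 274  227   85   74 5013] enc 0.42093610763549805 -0.17332535982131958 d 0.042876895517110825 ell [ 421.1 -173.5] [41.7 42. ] z 0.13493333202480434
plane [0.00120026 0.00164962 0.1347081 ]
blob [ 288   72   55   55 2355] enc 0.4638563096523285 -0.10569498687982559 d 0.04320427402853966 ell [ 463.9 -105.7] [42.  42.2] z 0.024537364322108568
plate [[ 0.043   0.464  -0.1045]
 [ 0.0428  0.464  -0.1055]
 [ 0.0426  0.465  -0.1045]]
t 11.7333 ee [ 0.4203 -0.1733  0.1972] [-90.01  -0.   -33.03] open 0.047899067302222216 | shift cm [-0.03 -0.28  8.07] rot [ 0.01 -0.03  0.  ]
```

View pics/w6.png

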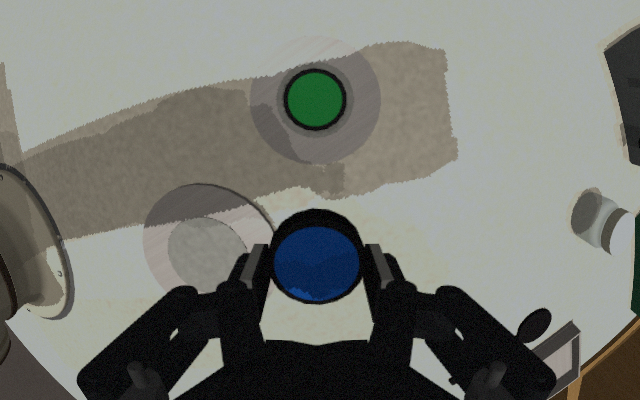

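Request:
{"op": "arm_command", "data": {"rows": [0,0,2.5,0,0,0,-0.2,0,0,5,0,0,0,-0.2,-0.1,1,7,0,0,0,-0.2,-0.1,3,8,0,0,0,-0.2,-0.1,5.5,8,0,0,0,-0.2,-0.1,7.5,8,0,0,0,-0.2,-0.1,8.5,8,0,0,0,-0.2,-0.1,9,8,0,0,0,-0.2,-0.1,9.1,8,0,0,0,-0.2,-0.1,9.1,8,0,0,0,-0.2,-0.1,9.1,8,0,0,0,-0.2]}}

```text
time: 12.65
ee_pos: [0.4633, -0.1052, 0.1074]
tcp_rot: [-90.0, -0.1, -33.0]
wrist_force: [1.3, 0.4, 0.8]
opening: 0.0482
```

```bash
python3 - <<'E'
from h import *
goto([.4632,-.1056,.103],-33)
print(sensors.get_obs()['wrist_force'])
E
```

```text
t 12.65 ee [ 0.4633 -0.1052  0.1074] [-89.97  -0.09 -33.02] open 0.048156403154071256 | shift cm [ 0.01  0.44 -0.04] rot [-0.03 -0.02  0.09]
[1.2935933  0.4098463  0.75137523]
```

Request:
{"op": "arm_command", "data": {"rows": [0,0.15,0,0,0,0,-0.2,0,0.3,0,0,0,0,-0.2,0,0.35,0,0,0,0,-0.2,0,0.35,0,0,0,0,-0.2,0,0.35,0,0,0,0,-0.2]}}

```text
time: 13.07
ee_pos: [0.4629, -0.1048, 0.103]
tcp_rot: [-90.0, -0.0, -33.0]
wrist_force: [0.9, -0.4, 0.7]
opening: 0.0484
```

Request:
{"op": "arm_command", "data": {"rows": [0,0.05,0,0,0,0,-0.2,0,0.1,0,0,0,0,-0.2,0,0.1,0,0,0,0,-0.2]}}

```text
time: 13.32
ee_pos: [0.4629, -0.1048, 0.1029]
tcp_rot: [-90.0, -0.1, -33.0]
wrist_force: [-4.0, 1.3, 10.2]
opening: 0.0479
```

Request:
{"op": "arm_command", "data": {"rows": [0,-0.08,0,0,0,0,-0.2,0,-0.08,0,0,0,0,-0.2]}}

```text
time: 13.48
ee_pos: [0.4628, -0.1048, 0.103]
tcp_rot: [-90.0, -0.0, -33.0]
wrist_force: [-1.6, 1.1, 5.6]
opening: 0.0485
```

Request:
{"op": "arm_command", "data": {"rows": [0,0,0,0,0,0,0.3,0,0,0,0,0,0,0.6,0,0,0,0,0,0,0.76,0,0,0,0,0,0,0.76,0,-1,0,0,0,0,0.76,0,-3,0,0,0,0,0.76,0,-6,0,0,0,0,0.76,0,-9,0,0,0,0,0.76,0,-12,0,0,0,0,0.76,0,-12,-2,0,0,0,0.76,0,-12,-2,0,0,0,0.76,0,-12,-2,0,0,0,0.76]}}

```text
time: 14.48
ee_pos: [0.4517, -0.1219, 0.2232]
tcp_rot: [-90.0, -0.0, -33.1]
wrist_force: [-0.5, 0.9, -0.4]
opening: 0.0752
```

```bash
python3 - <<'E'
from h import *
c=cap('wrist','w7.png');np.savez('pics/w7.npz',**c)
fblob(c,colmask(c['pixels'],100,125,130),.040); plate(c,.464,-.1055)
m=colmask(c['pixels'],100,125,130);P=fcloud(c);v,u=np.where(m>0);A=P[v,u];A=A[abs(A[:,2]-.04)<.01];print('plane',np.linalg.lstsq(np.c_[A[:,:2]-A[:,:2].mean(0),np.ones(len(A))],A[:,2],rcond=None)[0])
goto([.33,.1,.28],19)
E
```

```text
blob [ 291  146   50   50 1966] enc 0.46371591091156006 -0.10505246371030807 d 0.042961958795785904 ell [ 463.6 -105. ] [41.4 42. ] z 0.04049136192204919
plate [[ 0.0401  0.464  -0.1055]
 [ 0.0397  0.464  -0.1075]
 [ 0.0397  0.464  -0.1065]]
plane [-0.00093197  0.00348525  0.04049653]
t 14.5333 ee [ 0.4517 -0.1216  0.2226] [-8.999e+01  1.000e-02 -3.304e+01] open 0.07504182184075625 | shift cm [-22.28  -5.74  11.94] rot [-1.000e-02 -5.204e+01 -0.000e+00]
```

View pics/w7.png

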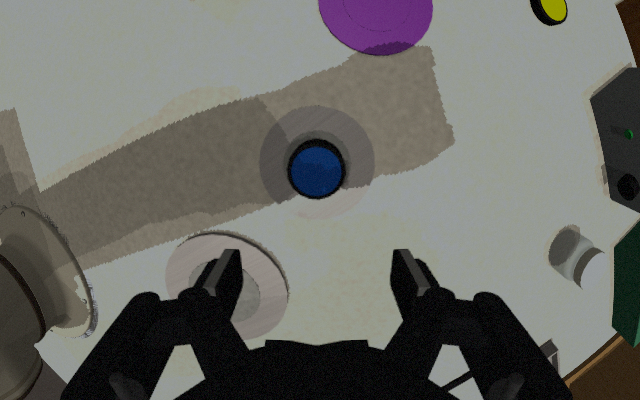

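Blue is flat and centred on green, at (317,170): top z = 40.5 mm, offset about 1 mm. Now on to the handle.

Request:
{"op": "arm_command", "data": {"rows": [-1.3,-2,2.3,0,-6,0,0.76,-2.6,-4,4.6,0,-12,0,0.76,-3.9,-6,7,0,-18,0,0.76,-5.2,-8,9.3,0,-24,0,0.76,-6.5,-9.7,11.6,0,-30,0,0.76,-7.8,-9.7,14,0,-36,0,0.76,-9,-9.7,16.3,0,-42,0,0.76,-10.4,-9.7,18.6,0,-48,0,0.76,-11.6,-9.7,21,0,-52,0,0.76,-12.8,-9.7,23.3,0,-52,0,0.76,-12.8,-9.7,23.3,0,-52,0,0.76,-12.8,-9.7,23.3,0,-52,0,0.76]}}

```text
time: 15.53
ee_pos: [0.471, 0.145, 0.3185]
tcp_rot: [-90.0, 0.1, 19.2]
wrist_force: [-0.1, -0.6, 0.5]
opening: 0.0753
```

```bash
python3 - <<'E'
from h import *
c=cap('wrist','w8.png');np.savez('pics/w8.npz',**c)
P=fcloud(c);o=sensors.get_obs()
m=(P[...,2]>.135)&(P[...,2]<.18)&(c['z_map']>0)&(np.hypot(P[...,0]-.452,P[...,1]-.2)<.09)
A=P[m];print(len(A),A.mean(0),np.percentile(A[:,2],[5,50,95,99]));r=cv2.minAreaRect(A[:,:2].astype(np.float32));print(r)
k=A[:,2]>.150;B=A[k];mu=B.mean(0);ev=np.linalg.svd(B[:,:2]-mu[:2],full_matrices=False)[2][0];print('dir',np.degrees(np.arctan2(ev[1],ev[0])),mu)
goto([.452,.2,.3],19)
E
```

```text
2291 [0.45350841 0.20174379 0.15785404] [0.15527968 0.15812404 0.15964937 0.16024134]
((0.4546493887901306, 0.19978058338165283), (0.011537287384271622, 0.12043555825948715), 19.031631469726562)
dir -71.16411668441852 [0.45350841 0.20174379 0.15785404]
t 15.5833 ee [0.471  0.1442 0.3188] [-90.     0.09  19.09] open 0.07510631864343749 | shift cm [0.03 1.88 5.9 ] rot [ 0.    0.09 -0.09]
```

View pics/w8.png

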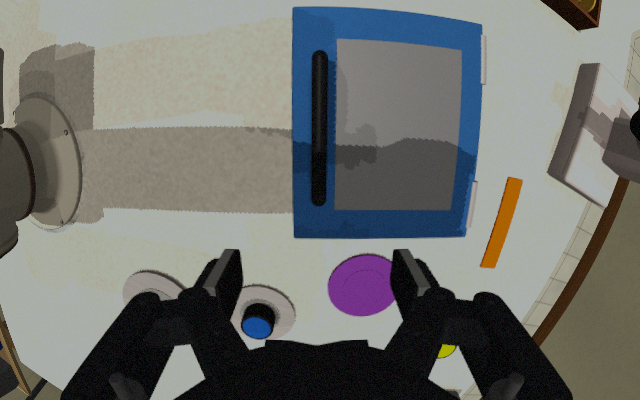

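The bar is seen at (319,128). Its centre is (0.4545, 0.200) with the top at z = 0.160, and yaw is 19°. This matches the geometry given. Hover, descend and grip.

Request:
{"op": "arm_command", "data": {"rows": [0.1,0,2.5,0,0,0,0.5,0.2,1,4.5,0,0,0,0.5,0.25,3,5.8,0,0,0,0.5,0.25,6,5.8,0,0,0,0.5,0.25,8.5,5.8,0,0,0,0.5,0.25,10,5.8,0,0,0,0.5,0.25,10.9,5.8,0,0,0,0.5,0.25,10.9,5.8,0,0,0,0.5,0.25,10.9,5.8,0,0,0,0.5]}}

```text
time: 16.33
ee_pos: [0.4549, 0.1987, 0.211]
tcp_rot: [-90.0, -0.0, 19.0]
wrist_force: [-0.2, 0.4, 0.1]
opening: 0.0643
```

Request:
{"op": "arm_command", "data": {"rows": [0,0,0,0,0,0,0,0,0,0,0,0,0,-0.4,0,0,0,0,0,0,-0.8,0,0,0,0,0,0,-1,0,0,0,0,0,0,-1,0,0,0,0,0,0,-1,0,0,0,0,0,0,-1,0,0,0,0,0,0,-1], "force": 40}}

```text
time: 17.0
ee_pos: [0.4541, 0.199, 0.2107]
tcp_rot: [-90.0, 0.1, 19.0]
wrist_force: [-4.5, -1.6, 1.8]
opening: 0.0106
```

```bash
python3 - <<'E'
from h import *
o=sensors.get_obs();p=o['ee_pos'];print(p,o['tcp_rot'],o['wrist_force'],o['opening'])
# plan: bar arc in lid plane; tool x=s (toward hinge), y down
r=lambda t:np.array([160*(1-np.cos(t))+50*np.sin(t), 160*np.sin(t)+50*(np.cos(t)-1)])/10
for d in range(0,62,5):
    x,z=r(np.radians(d));print(d,x.round(2),(-z).round(2))
E
```

```text
[0.45411385 0.19900117 0.21074331] [-9.00020578e+01  8.24234653e-02  1.90143352e+01] [-4.48656292 -1.63768432  1.83244594] 0.010589389325975184
0 0.0 -0.0
5 0.5 -1.38
10 1.11 -2.7
15 1.84 -3.97
20 2.68 -5.17
25 3.61 -6.29
30 4.64 -7.33
35 5.76 -8.27
40 6.96 -9.11
45 8.22 -9.85
50 9.55 -10.47
55 10.92 -10.97
60 12.33 -11.36
```

Request:
{"op": "arm_command", "data": {"rows": [0.25,-0.7,0,0,0,0,-1,0.5,-1.38,0,0,0,0,-1,0.8,-2.05,0,0,0,0,-1,1.11,-2.7,0,0,0,0,-1,1.47,-3.35,0,0,0,0,-1,1.84,-3.97,0,0,0,0,-1,2.25,-4.58,0,0,0,0,-1,2.68,-5.17,0,0,0,0,-1,2.68,-5.17,0,0,0,0,-1], "force": 35}}

```text
time: 17.75
ee_pos: [0.4786, 0.2073, 0.2635]
tcp_rot: [-90.0, 0.2, 19.0]
wrist_force: [-16.8, -7.0, 7.3]
opening: 0.0106
```

```bash
python3 - <<'E'
from h import *
c=cap('wrist','w9.png')
o=sensors.get_obs();p=o['ee_pos'];print(p,o['tcp_rot'],o['wrist_force'],o['torque'],o['opening'])
E
```

```text
[0.47828591 0.20723575 0.26309556] [-90.01190109   0.26517375  19.01471427] [-15.51659869  -5.93535552   6.49298537] [-1.30722127  3.39282679 -0.05362677] 0.010446697297849574
```

View pics/w9.png

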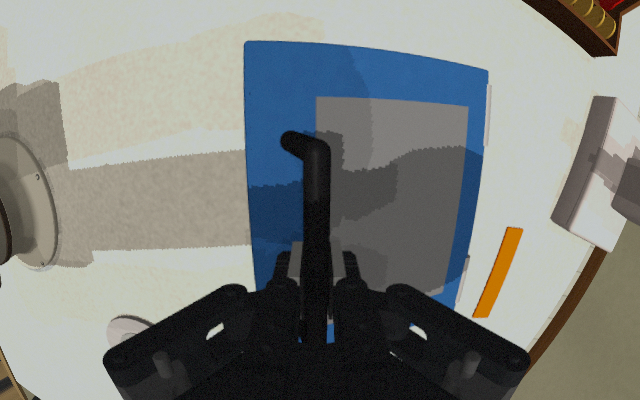

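Request:
{"op": "arm_command", "data": {"rows": [0.25,-0.57,0,0,0,0,-1,0.68,-1.12,0,0,0,0,-1,1.2,-1.65,0,0,0,0,-1,1.71,-2.16,0,0,0,0,-1,2.27,-2.65,0,0,0,0,-1,2.85,-3.1,0,0,0,0,-1,3.45,-3.55,0,0,0,0,-1,4.05,-3.94,0,0,0,0,-1,4.05,-3.94,0,0,0,0,-1]}}

```text
time: 18.55
ee_pos: [0.5175, 0.2207, 0.3045]
tcp_rot: [-90.0, 0.0, 19.0]
wrist_force: [-14.1, -7.2, 16.6]
opening: 0.0105
```

```bash
python3 - <<'E'
from h import *
c=cap('wrist','w10.png')
o=sensors.get_obs();p=o['ee_pos'];print(p,o['tcp_rot'],o['wrist_force'],o['torque'],o['opening'])
E
```

```text
[0.5172895  0.22057208 0.30433919] [-9.00104178e+01  2.17165667e-02  1.90034851e+01] [-13.03352486  -6.01397306  17.20580873] [-1.29363438  2.7628216  -0.04630384] 0.010507275855409122
```

View pics/w10.png

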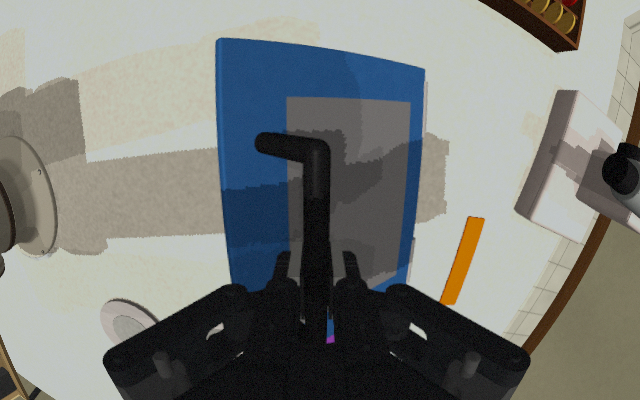

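Request:
{"op": "arm_command", "data": {"rows": [0.65,-0.5,0,0,0,0,-1,1.4,-0.9,0,0,0,0,-1,2.05,-1.22,0,0,0,0,-1,2.73,-1.53,0,0,0,0,-1,3.4,-1.8,0,0,0,0,-1,4.1,-2.02,0,0,0,0,-1,4.8,-2.23,0,0,0,0,-1,5.55,-2.42,0,0,0,0,-1,5.55,-2.42,0,0,0,0,-1,5.55,-2.42,0,0,0,0,-1]}}

```text
time: 19.43
ee_pos: [0.5707, 0.2389, 0.3277]
tcp_rot: [-90.0, -0.1, 19.0]
wrist_force: [-5.1, -3.5, 10.4]
opening: 0.0099
```

```bash
python3 - <<'E'
from h import *
c=cap('wrist','w11.png');np.savez('pics/w11.npz',**c)
s=cap('scene','s11.png');np.savez('pics/s11.npz',**s)
t=cap('top','t11.png');np.savez('pics/t11.npz',**t)
o=sensors.get_obs();p=o['ee_pos'];print(o['time'],p,o['tcp_rot'],o['wrist_force'],o['torque'],o['opening'])
# lid angle by blue/grey panel plane
yaw=np.radians(19);H=np.array([.4545+.160*np.cos(yaw),.1998+.160*np.sin(yaw),.104])
def lp(P,m):
    A=P[m]-H; X=A@np.array([np.cos(yaw),np.sin(yaw),0]);Y=A@np.array([-np.sin(yaw),np.cos(yaw),0]);return X,Y,A[:,2]
for n,c_,P in(('w',c,fcloud(c)),('s',s,cloud(s)),('t',t,cloud(t))):
    hs=cv2.cvtColor(c_['pixels'],cv2.COLOR_BGR2HSV)
    m=(hs[...,0]>100)&(hs[...,0]<125)&(hs[...,1]>110)&(c_['z_map']>0)
    X,Y,Z=lp(P,m);k=(abs(Y)<.115)&(X<.03)&(X>-.2)&(Z>.01)&(Z<.2)
    if k.sum()>50:
        X,Z=X[k],Z[k];mu=np.array([X.mean(),Z.mean()]);d=np.linalg.svd(np.c_[X,Z]-mu,full_matrices=False)[2][0];print(n,k.sum(),'angle',np.degrees(np.arctan2(d[1],-d[0]))%180,mu)
b=np.array(p)-[0,0,.0565];d=b-H;x=d[0]*np.cos(yaw)+d[1]*np.sin(yaw)
print('from bar',np.degrees(np.arctan2(d[2],-x)-np.arctan2(50,160)),np.hypot(x,d[2]))
E
```

```text
19.5833 [0.57048415 0.23881184 0.32769581] [-9.00252553e+01 -6.48571169e-02  1.89997790e+01] [-4.61871095 -3.72072304  9.91314249] [-0.81053938  1.17712997 -0.01387216] 0.010431180196143239
w 21194 angle 59.93381215729471 [-0.07000714  0.12961207]
s 82 angle 59.78249225705429 [-0.05536155  0.1051647 ]
t 501 angle 59.97574503231098 [-0.06263871  0.11315111]
from bar 59.960776538881404 0.1713789493685666
```

View pics/w11.png

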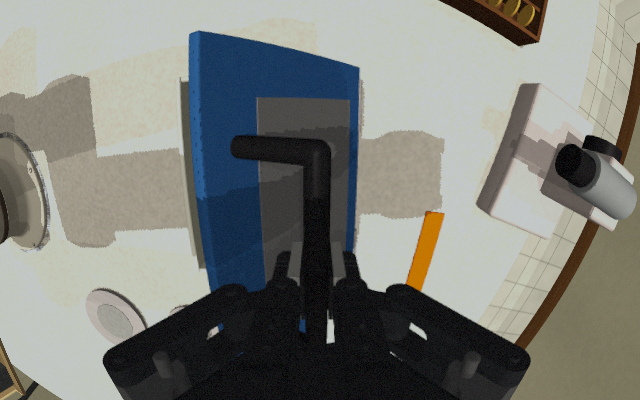

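View pics/s11.png

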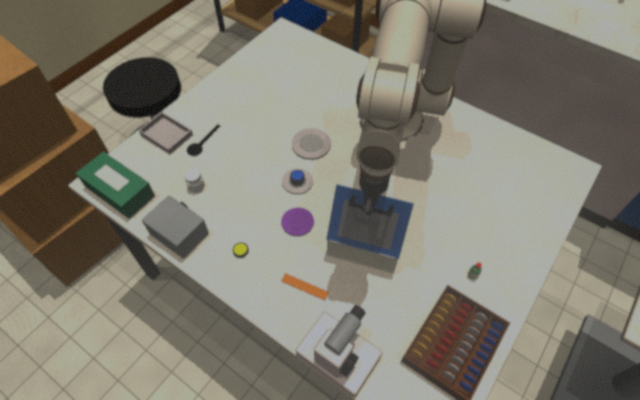

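All three cameras put the lid at about 60°. In the scene view the stack stands undisturbed at (297,178), and the bystanders are where they were. Settle briefly, check once more, then hand in.

Request:
{"op": "arm_command", "data": {"rows": [0,0,0,0,0,0,-1,0,0,0,0,0,0,-1,0,0,0,0,0,0,-1,0,0,0,0,0,0,-1,0,0,0,0,0,0,-1,0,0,0,0,0,0,-1]}}

```text
time: 20.08
ee_pos: [0.5704, 0.2388, 0.3277]
tcp_rot: [-90.0, -0.1, 19.0]
wrist_force: [-4.8, -3.1, 9.4]
opening: 0.0105
```

```bash
python3 - <<'E'
from h import *
t=cap('top','t12.png');m=colmask(t['pixels'],100,125,130);m[:, :330]=0
n,l,s,ce=cv2.connectedComponentsWithStats(m);i=1+np.argmax(s[1:,4]);P=cloud(t);print('blue top',wplane(t,*ce[i],.04),s[i],np.median(P[l==i][:,2]))
o=sensors.get_obs();print(o['time'],o['ee_pos'],o['wrist_force'],o['opening'],np.abs(o['qd']).max())
print(bot.job_done())
E
```

```text
blue top [ 0.46111659 -0.10271802  0.04      ] [350 219  14  14 165] 0.04004392405242485
20.1333 [0.57042902 0.23874725 0.32769748] [-4.70971065 -3.60343374  9.9993682 ] 0.010077603732867577 0.09267510318405076
the job is handed in; nothing more can be done
None
```

The job is done and handed in at 20.1 s of the 61 s allowed; the hand-in reports no verdict.

- **Filters:** I laid the green filter on the smaller pale plate and the blue filter on top of it, and let go of each. The wrist camera showed each about 1–2 mm off centre. Top faces measured about 24.5 mm (green) and 40 mm (blue), as a flat stack should. Blue's contact force briefly reached 10 N on placing.
- **Lid:** The gripper is holding the lid open by its handle bar with a 35 N grip. All three cameras and the handle position put the angle at 59.8–60.0°, and the arm was at rest. The measured wrist force was steady at about 11–12 N. It pushes mostly away from the hinge, because my arc was a few millimetres off, and is well below the limits.
- **Bystanders:** In the last scene picture the yellow filter, bottle, jar, occluder and ruler looked unmoved, but I did not measure them again.
- **Camera disagreement:** Absolute positions from the top and wrist cameras differed by 2–4 mm, and my rough hand-picked scene-view points were up to about 7 mm off the top camera. I used the wrist camera's own relative measurements for the filters.

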